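# Clear the bonding kit into its bins, then hold the lens barrel down in its V-block

### The job

The lens has just been glued into its barrel. First clear up: stand the vial upright in the blue bin and lay the optics box flat in the yellow bin. Then lay the dark lens barrel in the V-block with its glass end up against the forked end stop and keep it pressed down onto both flanks of the groove with about 10 N; finish like that, still holding the barrel pressed while the adhesive sets, and leave the tape roll and the bottle where they are.

Things in the scene. Friction and masses are not known exactly. Their poses are not given: they have to be found in the camera images.
- barrel: Lens barrel, loose, 0.15 kg, dark metal cylinder 30 mm in diameter. Origin on its axis, x axis along it to the glass: plain body from x = -35 to +41 mm (aluminium rim and glass at +41), then at -43 to -35 mm a hexagonal aluminium collar, 31 mm across flats, on which it lies at the start, axis level, 15.5 mm over the bench. Grip it from above across its diameter at x = 0.
- barrel_front (a point): Centre of the barrel's glass end face, on its axis, 41 mm from the barrel's origin.
- vblock: Fixed V-block: dark base plate (x -42 to +54 mm, 62 mm wide, 10 mm thick), origin under it on the bench, below the groove's centre; z up. Two aluminium saddles, x = -31 to -20 and +20 to +31 mm, 52 mm wide, 46 mm high, share a 90 degree groove along x, mouth 35 mm wide. The 40 mm gap between them takes the fingers. Forked steel end stop: face at x = +41 mm, 34 mm wide, top at 56 mm.
- seat (a point): Where the barrel's origin lies when it is seated on both flanks with its glass end against the stop: 50 mm above the vblock's origin, same axes as the vblock.
- flank_left: The groove's flank on the fixture's +y side (on both saddles), fixed to the vblock, same origin as the vblock. Rigid, ground smooth and slippery (friction about 0.25).
- flank_right: The groove's flank on the fixture's -y side, otherwise as flank_left.
- vial: Glass vial with a white cap, loose, 23 mm diameter, 52 mm high, 0.02 kg, standing upright; origin under its centre, z along the vial. The body below 44 mm can be gripped.
- optics_box: Small square optics box, black with a clear closed lid, loose, 44 x 44 x 14 mm, 0.03 kg; origin under its centre, sides along its x and y axes.
- blue_bin: Shallow blue bin for vials, fixed to the bench: outside 70 (x) x 110 (y) x 14 mm high, inside 64 x 104 mm, floor 3 mm thick; origin under its centre. A 0.17 m high instrument case stands behind the bins, its front at about x = 0.63 m.
- yellow_bin: Shallow yellow bin for optics boxes, fixed to the bench, same make and sizes as the blue bin; origin under its centre.
- microscope: Fixed video microscope on a boom over the stage left of the work: hangs from 0.14 m up to 0.35 m above the bench, 0.42 to 0.56 m ahead of the robot, out to y = -0.13 m, on a round post (28 mm thick, 0.40 m high) at x = 0.53, y = -0.08 m. Origin at x = 0.488, y = 0.010, z = 0.133 m. Pass well above it or in front of it.
- tape_roll: Bystander, loose: roll of yellowish tape lying flat, 62 mm diameter, 20 mm high; origin under its centre.
- solvent_bottle: Bystander, loose: white dropper bottle with a blue cap, 36 mm diameter, 94 mm high; origin under its centre.
Things that resemble listed ones, but are neither listed nor needed, are in the scene too. What is shaped like the optics_box but orange is not meant.

How it is judged (in metres and radians):
At the end, for the whole second after the job is handed in: Vial upright in the blue bin, box flat in the yellow bin (tilt < 0.15 rad), let go and still. Gripper holds the barrel: axis within 2 mm and 0.04 rad of its seat, glass end within 3 mm of the stop, 2 to 30 N on each flank, at rest (x of vial in the frame of blue_bin between -0.026 and 0.026 m and y of vial in the frame of blue_bin between -0.044 and 0.044 m and z of vial in the frame of blue_bin below 0.008 m and angle between each of vial, optics_box's own z axis and vertical below 0.15 rad and linear speed of each of vial, optics_box below 0.03 m/s and contact force between each of vial, optics_box and the arm below 0.5 N and x of optics_box in the frame of yellow_bin between -0.016 and 0.016 m and y of optics_box in the frame of yellow_bin between -0.036 and 0.036 m and z of optics_box in the frame of yellow_bin below 0.008 m and x of barrel_front in the frame of seat between 0.038 and 0.0425 m and y of barrel in the frame of seat between -0.002 and 0.002 m and z of barrel in the frame of seat between -0.002 and 0.002 m and angle between the x axis of barrel and the x axis of vblock, either way round below 0.04 rad and linear speed of barrel below 0.01 m/s and contact force between barrel and flank_left between 2 and 30 N and contact force between barrel and flank_right between 2 and 30 N and contact force between barrel and the fingers above 2 N); the arm keeps its last pose, push and grip.
It fails at once if the tape roll is moved by more than 20 mm (distance of tape_roll from where it was at the start of the episode above 0.02 m).
It fails at once if the solvent bottle is moved by more than 20 mm (distance of solvent_bottle from where it was at the start of the episode above 0.02 m).
It fails at once if a flank of the V-block is hit or pressed with more than 60 N (contact force between barrel and flank_left above 60 N or contact force between barrel and flank_right above 60 N).
It also fails if it takes over 64 s, if anything falls off the work surface, if the arm or the gripper's body presses on something with over 40 N, if the wrist force passes 120 N, or if a joint passes its speed limit or range.

### The arm

A 6-joint arm with a two-finger parallel gripper is mounted at the origin on a cart in front of the work surface, level with it; the furniture and walls round the work are solid. World frame = base frame: x ahead of the robot, y to its left, z up, the work surface at z = 0. Lengths are in mm, angles in rad, forces in N, time in s.
With the tool pointing down it reaches from about 300 to 850 mm from the base axis. Payload 4.2 kg.
Tool frame: the origin (TCP) lies midway between the tips of the shut fingers; the grasp point (between the pads) lies 19 mm behind it (manip.pinch_z is the distance from the TCP to the grasp point, in mm); z points along the fingers, y is the line along which they close (so a half turn about z gives the same grasp; the last joint's range is limited). The gripper opens to 91 mm and grips with 3 to 60 N. Pads are 32 mm wide; open, the fingers measure 118 mm over their backs; the gripper's body (76 mm by 178 mm) begins 60 mm behind the grasp point.
Start: joints at [1.315, 0.32, 1.565, -0, 1.257, -0.02], TCP at [134.333, 559.104, 213.976] pointing down, gripper open.
Joint ranges: [-3.11, 3.11], [-0.84, 2.01], [0.21, 2.61], [-1.34, 4.49], [0.05, 2.63], [-2.56, 2.56]. Speed limits (rad/s): [2.57, 2.57, 3.14, 3.14, 3.14, 3.14].

### API

Orientations are given as a unit quaternion [x, y, z, w].
In Python, from plant import manip gives the robot as it stands.
- The arm moves only by the shell command python3 -m inch 'ROWS'. ROWS is text: rows parted by semicolons, each of 5 numbers parted by spaces: the opening in per cent of the stroke, from 0 (shut) to 100 (fully open), then the shift along the tool's x, y, z in cm, then the turn about the tool's z in degrees. In form: jaw dx dy dz turn; .... A call has 1 to 12 rows; each row shifts and turns the commanded pose from where the row before left it, along the tool's axes as they then stand; what a row does not reach is not made up. A row lasts 1/8 s, in which the tool goes at most 62.5 mm and 10.7 degrees, less where a joint would pass 70% of its speed; a pose out of reach is approached as far as the arm can. A call is refused whole if a number of a shift passes 6.25 or a number of a turn 10.7, either way. A call with a gripper value outside its range is refused whole. The fingers move at their own pace and stop on an object; the grip force is fixed at half the most. Time passes only in rows, so rows that do not move let the fingers close. It gives the time, the measured TCP pose, the force, the opening and the grip force at its end, in the units of the state.
- manip.state(): the state, without advancing time (a new reading comes with each control period).
- manip.read_camera(name): name is "scene" or "top" or "wrist"; returns the picture (400x640x3 uint8, red, green, blue); there is no depth.
- manip.get_calibration(name): a dict with "vertical_fov" (degrees; the focal length in pixels is half the picture's height over the tangent of half this angle, whatever the lens; pixels are square), "cx", "cy" (the principal point, pixels), "T" (4x4, takes a point from camera to world coordinates). Camera axes: x right, y down, z forward; pixel columns grow to the right and rows downward; lengths in mm; the calibration is good to about 2 mm. The wrist camera is an equidistant fisheye: a pixel r from the principal point sees the ray r / f radians off the axis. A picture is of the moment at which its call begins: read the wrist's pose just before it. get_calibration takes no time and is no camera call; for the wrist camera it gives the pose at the moment of the call.
- manip.hand_in(): hands the job in; it is judged then, once.
The state is a dict: "time": time; "q": joint angles; "qvel": joint speeds; "tau": joint torques, N m; "ee_pos": TCP position; "tool_rot": TCP orientation; "ft_force": force on the tool from outside, world axes, zero at the start; "wrist_torque": the same for the moment, N m; "width": finger opening in mm; "gripper_force": force on a finger pad.
Only numpy, scipy, OpenCV 4.12 (cv2) and the standard library are available. Lean on these libraries where they do the work, as an engineer would, in place of code of your own. Each camera call takes 0.05 s, during which the arm holds its last target. There are 200 camera calls.

## Working session

There is one attempt and no reset: what is moved stays moved. The work goes in short steps, Python scripts to look and compute and a shell command to move; the robot and the scene stay as the last step left them, time stands still between calls to the robot, and variables do not carry over. Pictures are saved under pics/ and viewed, at most 10 in all, crops included, and the job is handed in when it is done.

```bash
ls; mkdir -p pics
python3 - <<'E'
from plant import manip
import cv2
print(manip.state(), manip.pinch_z)
for n in ("scene","top"):
    c=manip.get_calibration(n); print(n,c)
    cv2.imwrite(f"pics/{n}0.png",manip.read_camera(n)[:,:,::-1])
print(manip.get_calibration("wrist"))
E
```

```text
pics
{'time': 0.0, 'q': array([ 1.31504482e+00,  3.20292652e-01,  1.56568108e+00,  1.07405234e-05,
        1.25739407e+00, -1.99878166e-02]), 'qvel': array([ 5.89304183e-04, -8.73942525e-04,  6.63429164e-04,  1.04828269e-03,
       -5.97167615e-05,  8.45169711e-04]), 'tau': array([-3.55376460e-04, -4.12441957e+01, -2.31981432e+01,  7.27695459e-02,
        4.54218406e-02, -1.45207810e-04]), 'ee_pos': array([134.17223645, 558.60413936, 213.11905696]), 'tool_rot': array([ 1.17610618e-01,  9.93059391e-01, -8.78450744e-04, -1.27041082e-04]), 'ft_force': array([0.11521943, 0.22442119, 0.12511725]), 'wrist_torque': array([-0.01147131,  0.00085877,  0.05145034]), 'gripper_force': 0.0, 'width': 90.68721739387477} 18.8
scene {'vertical_fov': 57.623202990839665, 'cx': 316.15638498252116, 'cy': 196.90017601135503, 'T': array([[-5.53559572e-01, -5.54309659e-01,  6.21540507e-01,
        -1.23584656e+02],
       [-8.32809488e-01,  3.68797695e-01, -4.12815475e-01,
         1.13544271e+02],
       [-3.95101334e-04, -7.46142790e-01, -6.65785837e-01,
         7.16309127e+02],
       [ 0.00000000e+00,  
[... 231 characters left out ...]
8881e+02],
       [-9.99583393e-01,  2.56017589e-02,  1.33263213e-02,
        -2.69972616e+02],
       [-1.81200501e-02, -1.97262388e-01, -9.80183255e-01,
         1.30283124e+03],
       [ 0.00000000e+00,  0.00000000e+00,  0.00000000e+00,
         1.00000000e+00]])}
{'vertical_fov': 65.70646984690485, 'cx': 319.9069419223223, 'cy': 196.2366458619721, 'T': array([[ 2.34051273e-01,  9.35816165e-01,  2.63568031e-01,
         5.93037393e+01],
       [ 9.72220959e-01, -2.24579813e-01, -6.59569139e-02,
         5.75911902e+02],
       [-2.53148721e-03,  2.71683663e-01, -9.62383281e-01,
         3.83356757e+02],
       [ 0.00000000e+00,  0.00000000e+00,  0.00000000e+00,
         1.00000000e+00]])}
```

View pics/top0.png

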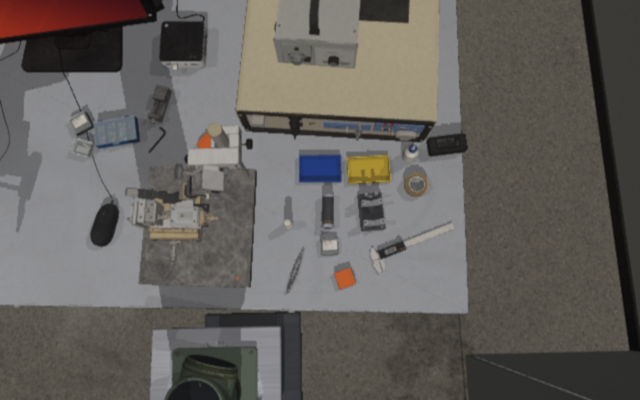

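View pics/scene0.png

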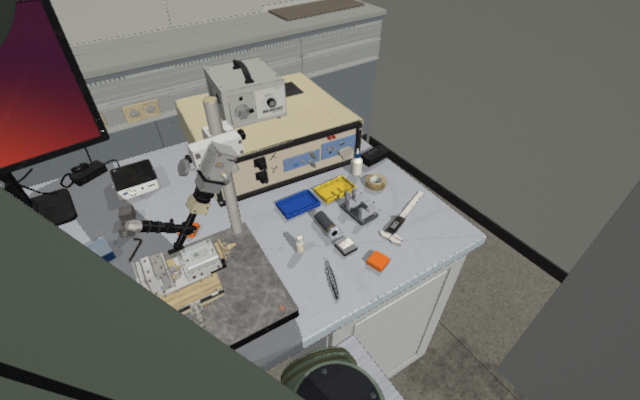

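Top view: vial at about (288,215), barrel (328,210), optics box (330,244), V-block (371,212), blue bin (320,168), yellow bin (369,168), tape (416,184), bottle (412,150). The scene view agrees with this layout.

```bash
cat > h.py <<'E'
import numpy as np, cv2
from plant import manip
from scipy.spatial.transform import Rotation as R
def ray(c,uv,fish=False):
    f=200/np.tan(np.radians(c["vertical_fov"])/2); d=np.array([uv[0]-c["cx"],uv[1]-c["cy"]])/f
    if fish:
        r=np.hypot(*d)+1e-12; v=np.array([*(d/r*np.sin(r)),np.cos(r)])
    else: v=np.array([*d,1.])
    return c["T"][:3,:3]@v, c["T"][:3,3]
def pt(c,uv,z,fish=False):
    v,o=ray(c,uv,fish); return (o+v*(z-o[2])/v[2])
def proj(c,p,fish=False):
    f=200/np.tan(np.radians(c["vertical_fov"])/2)
    q=c["T"][:3,:3].T@(np.asarray(p)-c["T"][:3,3]); 
    if fish:
        r=np.hypot(q[0],q[1]); k=np.arctan2(r,q[2])/r
    else: k=1/q[2]
    return np.array([c["cx"],c["cy"]])+f*q[:2]*k
E
python3 - <<'E'
from h import *
t=manip.get_calibration("top"); s=manip.get_calibration("scene")
for n,u,z in [("vial",(288,223),52),("barrel c",(328,210),30),("box",(330,244),14),("vb",(371,212),46),("blue",(320,168),10),("yel",(369,168),10),("tape",(416,184),20),("bottle",(412,152),94),("orange",(345,278),14)]:
    print(n,pt(t,u,z).round())
for n,u,z in [("vialtop",(300,237),52),("barrel c",(328,226),15),("box",(346,245),7),("vb",(358,208),30),("blue",(298,204),10),("yel",(334,189),10)]:
    print(n,pt(s,u,z).round())
im=cv2.imread("pics/top0.png")[135:290,270:470]; cv2.imwrite("pics/topc.png",cv2.resize(im,None,fx=3.8,fy=3.8,interpolation=cv2.INTER_CUBIC))
E
```

```text
vial [ 396. -186.   52.]
barrel c [ 430. -286.   30.]
box [ 346. -289.   14.]
vb [ 419. -393.   46.]
blue [ 545. -269.   10.]
yel [ 541. -396.   10.]
tape [ 493. -513.   20.]
bottle [ 557. -494.   94.]
orange [ 260. -324.   14.]
vialtop [ 396. -184.   52.]
barrel c [ 417. -283.   15.]
box [ 343. -288.    7.]
vb [ 416. -382.   30.]
blue [ 539. -264.   10.]
yel [ 536. -388.   10.]
```

View pics/topc.png

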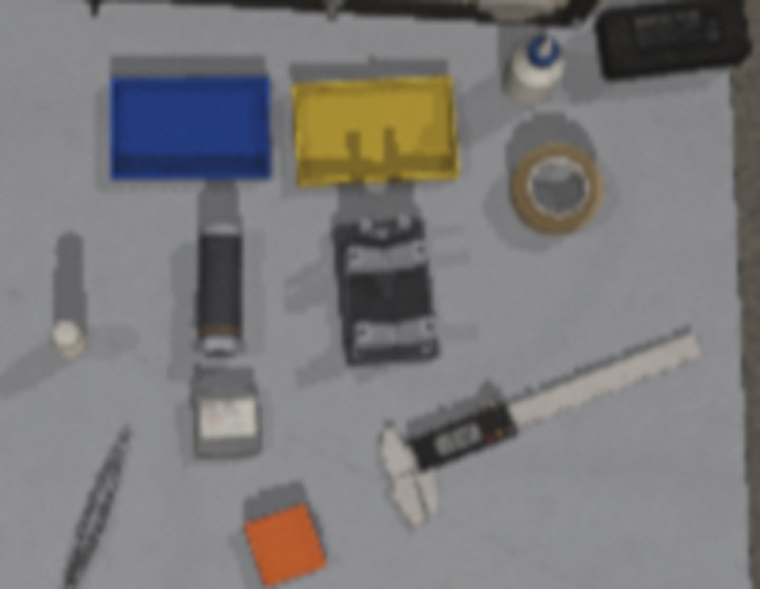

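```bash
python3 -m inch '100 0 0 0 -6.75; 100 0 0 0 -6.75; 100 -2.45 -5.1 0 0; 100 -2.45 -5.1 0 0'; python3 -c "
from h import *
s=manip.state();print(s['tool_rot'],s['ee_pos'])"
```

```text
time: 0.6
ee_pos: [183.5, 455.8, 213.2]
tool_rot: [-0.001, 1.0, -0.001, -0.0]
ft_force: [0.8, -0.7, 0.3]
width: 91.5
gripper_force: 0.0
[-7.12266719e-04  9.99999543e-01 -6.34304581e-04 -6.33421998e-05] [183.53596231 455.81799982 213.21265382]
```

Signs confirmed: tool x = −world x, tool y = +world y, tool z = down.

```bash
python3 -m inch '100 -2.45 -5.1 0 0; 100 -2.45 -5.1 0 0; 100 -2.45 -5.1 0 0; 100 -2.45 -5.1 0 0; 100 -2.45 -5.1 0 0; 100 -2.45 -5.1 0 0; 100 0 -5 0 0; 100 0 -5 0 0; 100 0 -5 0 0; 100 0 -5 0 0' && python3 -m inch '100 -1.5 -6 0 0; 100 -1.5 -6 0 0; 100 -1.5 -6 0 0; 100 -1.5 -6 0 0; 100 0 0 0 0; 100 0 0 0 0; 100 0 0 0 0'
python3 - <<'E'
from h import *
np.save("c1.npy",manip.get_calibration("wrist"))
im=manip.read_camera("wrist")[:,:,::-1]; cv2.imwrite("pics/w1.png",im); print(manip.state()["ee_pos"])
cv2.imwrite("pics/w1b.png",cv2.resize(im,(800,500),interpolation=cv2.INTER_CUBIC))
E
```

```text
time: 1.85
ee_pos: [329.8, -50.4, 213.9]
tool_rot: [0.0, 1.0, 0.0, 0.0]
ft_force: [0.2, 0.8, -0.4]
width: 91.1
gripper_force: 0.0
time: 2.72
ee_pos: [389.8, -287.5, 213.9]
tool_rot: [-0.001, 1.0, 0.0, -0.0]
ft_force: [0.0, -0.3, 0.3]
width: 91.1
gripper_force: 0.0
[ 389.9093765  -287.57062279  214.07878259]
```

View pics/w1b.png

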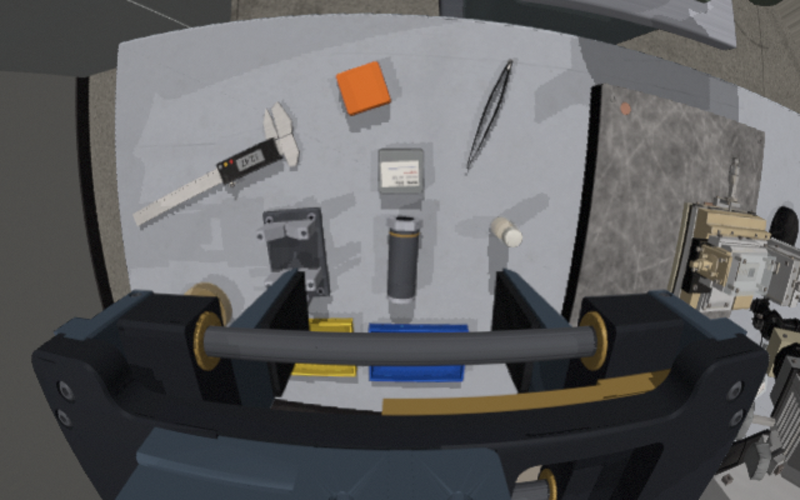

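The wrist view (800 px scale) shows vial cap (512,239), box corners (380,150)–(424,194), barrel from collar (404,222) to glass rim (401,300), V-block base (265,210)–(327,292), blue bin rim (369,325)–(467,380), yellow bin right edge 355.

Run:
```python
from h import *
c=np.load("c1.npy",allow_pickle=True).item()
g=lambda u,z: pt(c,np.array(u)/1.25,z,True)[:2].round(1)
print("vial",g((512,239),52),"base",g((496,222),0))
print("box",[g(u,14) for u in ((380,150),(424,150),(424,194),(379,193))])
print("barrel",g((404,222),22),g((401,300),15),"edges",g((388,260),15),g((417,260),15))
print("vb base",[g(u,10) for u in ((265,210),(320,207),(329,295))])
print("blue",[g(u,14) for u in ((370,325),(467,325))],[g(u,14) for u in ((370,381),(465,380))])
print("yel right",g((354,320),14),g((356,375),14))
t=manip.get_calibration("top"); 
f=lambda u,z: pt(t,np.array(u)/3.8+[270,135],z)[:2].round(1)
print("top: blue",[f(u,14) for u in ((110,77),(268,76),(271,178),(111,179))],"yel",[f(u,14) for u in ((293,83),(449,78),(458,178),(300,186))])
print("vb saddles top",[f(u,46) for u in ((349,251),(424,240),(357,330),(437,320))],"base",[f(u,10) for u in ((348,363),(438,356),(335,228))])
im=cv2.imread("pics/w1.png")[150:260,190:350]; cv2.imwrite("pics/w1c.png",cv2.resize(im,None,fx=5,fy=5,interpolation=cv2.INTER_CUBIC))
```

```text
vial [ 400.2 -186.3] base [ 395.8 -189.1]
box [array([ 323.2, -307.6]), array([ 323.1, -265.9]), array([ 365.6, -265.4]), array([ 364.7, -308.8])]
barrel [ 391.6 -284.7] [ 475.7 -287.5] edges [ 432.  -300.6] [ 432.  -271.5]
vb base [array([ 380.7, -426.6]), array([ 378.6, -368.1]), array([ 472.9, -363.8])]
blue [array([ 505.8, -320.7]), array([ 506.5, -216. ])] [array([ 580.2, -323.1]), array([ 580.1, -212.6])]
yel right [ 500.  -337.7] [ 572. -339.]
top: blue [array([ 579.4, -214.6]), array([ 577.1, -323. ]), array([ 505.3, -322.7]), array([ 507.5, -214. ])] yel [array([ 571.7, -340. ]), array([ 572.3, -446.8]), array([ 501.9, -449.3]), array([ 499.2, -342.2])]
vb saddles top [array([ 447.5, -371. ]), array([ 453.5, -420.4]), array([ 395., -374.]), array([ 400.2, -426.3])] base [array([ 378.2, -370.1]), array([ 381.4, -430.3]), array([ 470.4, -365. ])]
```

View pics/w1c.png

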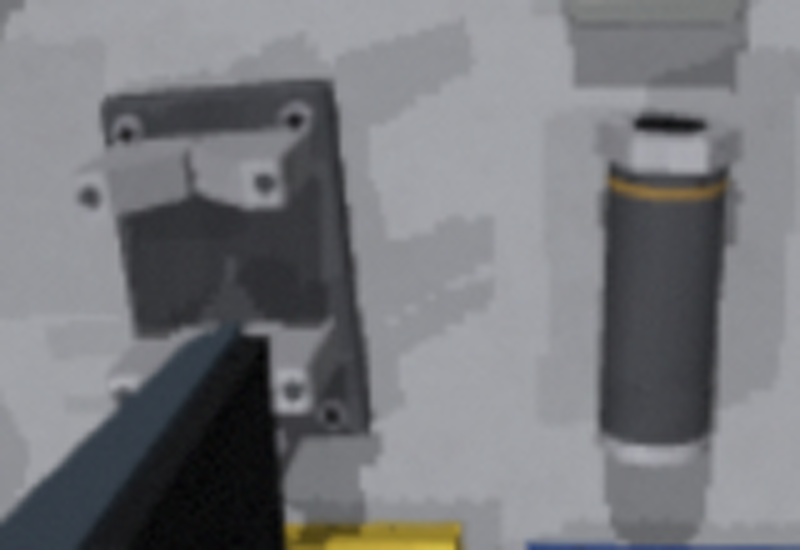

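```bash
python3 -c "
from h import *
s=manip.state();print(s['q'],s['ee_pos'])"
```

```text
[-6.59363771e-01  1.77022821e-01  1.76067430e+00  2.33918647e-04
  1.20411807e+00 -2.23160421e+00] [ 389.9093765  -287.57062279  214.07878259]
```

```bash
python3 -m inch '60 -0.22 4.92 0 0; 60 -0.22 4.92 0 0; 60 0 0 3 -9; 60 0 0 4 -9; 60 0 0 5 -9; 60 0 0 5 0; 60 0 0 3.3 0; 60 0 0 0 0; 0 0 0 0 0; 0 0 0 0 0; 0 0 0 0 0; 0 0 0 0 0'
python3 -m inch '0 0 0 0 0; 0 0 0 0 0'
python3 - <<'E'
from h import *
im=manip.read_camera("wrist")[:,:,::-1]; cv2.imwrite("pics/w2.png",im); print(manip.state()["q"])
E
```

```text
time: 4.28
ee_pos: [395.0, -190.7, 11.7]
tool_rot: [-0.233, 0.972, -0.0, 0.001]
ft_force: [-0.7, 1.3, 4.7]
width: 22.1
gripper_force: 30.0
time: 4.53
ee_pos: [395.0, -190.7, 11.7]
tool_rot: [-0.233, 0.972, -0.0, 0.0]
ft_force: [-1.2, 1.3, 6.6]
width: 22.1
gripper_force: 30.0
[-4.76192570e-01  3.56170281e-01  2.13708653e+00  3.71987383e-04
  6.47186286e-01 -2.51815726e+00]
```

View pics/w2.png

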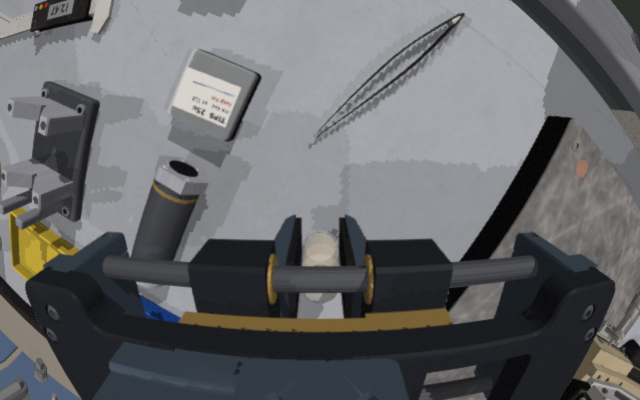

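The vial is between the fingers (image (320,250)), opening 22 mm. Lifting and carrying it.

```bash
python3 -m inch '0 0 0 -1 0; 0 0 0 -4 0; 0 0 0 -5 0; 0 2.15 -4.25 0 0; 0 2.15 -4.25 0 0; 0 0 0 0 9; 0 0 0 0 9; 0 0 0 0 9; 0 -4.7 0 0 0; 0 -4.7 0 0 0; 0 -4.7 0 0 0; 0 0 0 0 0'
python3 - <<'E'
from h import *
c=manip.get_calibration("wrist")
im=manip.read_camera("wrist")[:,:,::-1]; cv2.imwrite("pics/w3.png",im); np.save("c3.npy",c)
E
```

```text
time: 6.08
ee_pos: [549.6, -271.2, 107.2]
tool_rot: [0.014, 1.0, -0.019, -0.01]
ft_force: [0.5, 1.1, -0.1]
width: 22.1
gripper_force: 30.0
```

View pics/w3.png

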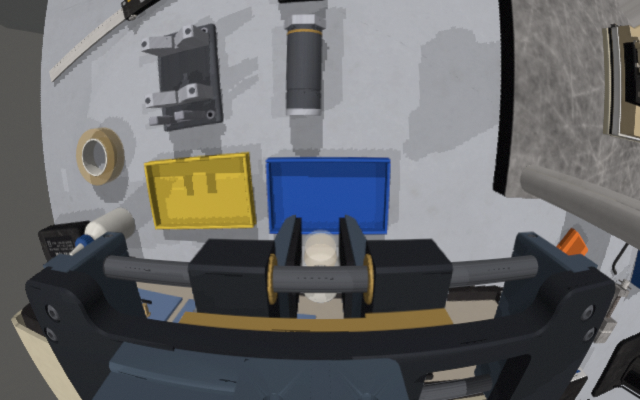

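```bash
python3 -m inch '0 0 0 0 0; 0 0 0 0 0'
python3 - <<'E'
from h import *
print(manip.state()["q"])
c=np.load("c3.npy",allow_pickle=True).item()
g=lambda u,z: pt(c,u,z,True)[:2].round(1)
print("blue",[g(u,14) for u in ((266,158),(389,157),(389,234),(270,234))])
print("yel",[g(u,14) for u in ((145,164),(249,153),(254,225),(156,229))])
print("vial top",g((321,243),107+50))
E
```

```text
time: 6.38
ee_pos: [545.5, -271.2, 107.6]
tool_rot: [0.016, 1.0, -0.018, -0.011]
ft_force: [1.0, 0.1, -0.3]
width: 21.9
gripper_force: 30.0
[-0.45693845  0.45636892  1.63289721 -0.04861607  1.05661977 -1.97245419]
blue [array([ 509.5, -322. ]), array([ 510.9, -214.9]), array([ 582.3, -212.9]), array([ 580.5, -323.4])]
yel [array([ 508.7, -448.2]), array([ 504.4, -337.2]), array([ 571.5, -338. ]), array([ 576.9, -447. ])]
vial top [ 528.2 -269.4]
```

```bash
python3 -m inch '0 0 0 4 0; 0 0 0 3.5 0; 0 0 0 1.2 0; 0 0 0 0.3 0; 0 0 0 0.25 0; 0 0 0 0 0; 0 0 0 0 0'
cat >> h.py <<'E'
def go(target, frm=None):
    """rows needed (cm, tool axes) from the present TCP to a world point"""
    s=manip.state(); M=R.from_quat(s["tool_rot"]).as_matrix()
    d=M.T@(np.asarray(target)-(s["ee_pos"] if frm is None else frm)); return (d/10).round(3)
E
python3 -c "
from h import *
print(manip.state()['ft_force'],manip.state()['ee_pos'])"
```

```text
time: 7.25
ee_pos: [545.3, -274.7, 15.7]
tool_rot: [0.015, 1.0, -0.019, -0.01]
ft_force: [-0.6, -0.8, 0.1]
width: 21.9
gripper_force: 30.0
[-0.60349094 -0.80324552  0.12955526] [ 545.25640288 -274.74149049   15.71160127]
```

```bash
python3 -m inch '0 0 0 0.08 0; 0 0 0 0 0; 40 0 0 0 0; 40 0 0 0 0; 40 0 0 0 0; 40 0 0 -2 0; 40 0 0 -5 0; 40 0 0 -5 0; 80 4 0 0 0; 80 5 0 0 0; 80 5 0 0 0; 80 0 0 0 0'
python3 - <<'E'
from h import *
c=manip.get_calibration("wrist"); np.save("c4.npy",c)
im=manip.read_camera("wrist")[:,:,::-1]; cv2.imwrite("pics/w4.png",im)
cv2.imwrite("pics/w4b.png",cv2.resize(im,(800,500),interpolation=cv2.INTER_CUBIC))
print(manip.state()["q"])
E
```

```text
time: 8.75
ee_pos: [404.0, -265.0, 136.8]
tool_rot: [0.016, 1.0, -0.018, -0.012]
ft_force: [0.8, -1.0, 0.2]
width: 72.3
gripper_force: 0.0
[-0.57377083  0.24619709  1.88134792 -0.04969511  1.01253918 -2.08628282]
```

View pics/w4b.png

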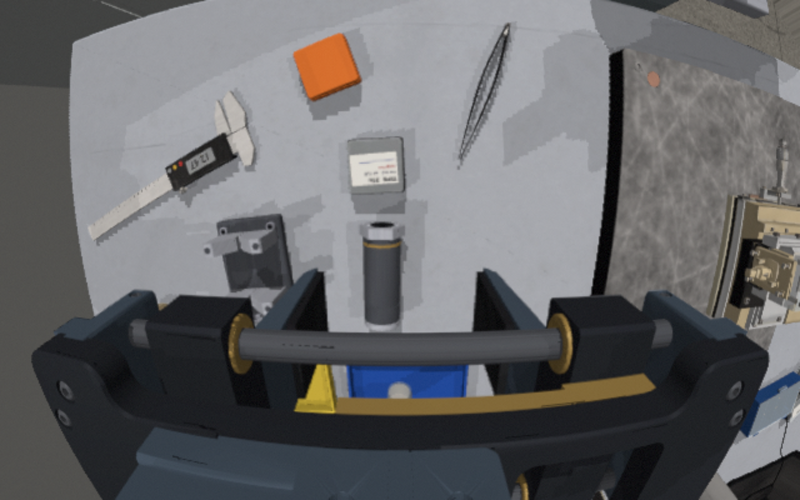

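Vial upright in the blue bin (cap at (400,392)); box corners about (349,138),(404,136),(404,192),(350,192); barrel collar (382,228), glass end (382,328).

Run:
```python
from h import *
c=np.load("c4.npy",allow_pickle=True).item()
g=lambda u,z: pt(c,np.array(u)/1.25,z,True)[:2].round(1)
b=[g(u,14) for u in ((349,138),(404,136),(404,191),(350,192))]; m=np.mean(b,0)
print("box",b,m)
print("barrel",g((382,224),24),g((381,325),15),g((364,280),15),g((401,280),15))
print("vial",g((400,391),55))
print(manip.state()["ee_pos"], go([m[0],m[1],3.5]), R.from_quat(manip.state()["tool_rot"]).as_matrix().round(3))
```

```text
box [array([ 321.5, -306.7]), array([ 321.9, -264.9]), array([ 363.8, -266.2]), array([ 363.2, -307.9])] [ 342.6   -286.425]
barrel [ 387.2 -283.2] [ 475.2 -288.9] [ 434.6 -300.7] [ 435.1 -270.7]
vial [ 515.  -272.7]
[ 406.42809526 -265.82139572  137.14279507] [ 6.045 -1.763 13.563] [[-0.999  0.032 -0.021]
 [ 0.032  0.999 -0.037]
 [ 0.02  -0.037 -0.999]]
```

```bash
python3 -m inch '80 3.02 -0.88 3 0; 80 3.02 -0.88 3 0; 80 0 0 4.5 0; 80 0 0 2.6 0; 80 0 0 0.4 0; 80 0 0 0 0; 0 0 0 0 0; 0 0 0 0 0; 0 0 0 0 0; 0 0 0 0 0; 0 0 0 0 0'
python3 - <<'E'
from h import *
t=manip.get_calibration("top")
im=manip.read_camera("top")[:,:,::-1]; cv2.imwrite("pics/t2.png",im)
print(proj(t,(549,-273,55)),proj(t,(515,-273,55)))
E
```

```text
time: 10.18
ee_pos: [343.9, -286.7, 4.4]
tool_rot: [0.015, 1.0, -0.019, -0.01]
ft_force: [-0.5, 1.0, 6.9]
width: 43.7
gripper_force: 29.7
[321.54569794 161.80180368] [321.88786376 174.9154452 ]
```

```bash
python3 - <<'E'
from h import *
t=manip.get_calibration("top"); s=manip.get_calibration("scene"); c3=np.load("c3.npy",allow_pickle=True).item()
f=lambda u,z: pt(t,np.array(u)/3.8+[270,135],z)[:2].round(1)
print("cap",f((544,49),92),"shoulder l/r",f((513,66),65),f((563,66),65), "base front",f((522,103),0))
print("scene cap",pt(s,(359,152),92).round(),"base",pt(s,(357,177),0).round())
print("wrist3 base",pt(c3,(128,210),0,True).round(),"cap",pt(c3,(80,245),90,True).round())
print(go([541,-386,110],[343.9,-286.7,104.4]))
im=cv2.imread("pics/t2.png")[135:245,250:440]; cv2.imwrite("pics/t2c.png",cv2.resize(im,None,fx=4,fy=4,interpolation=cv2.INTER_CUBIC))
E
python3 -m inch '0 0 0 -1 0; 0 0 0 -4 0; 0 0 0 -5 0; 0 0 0 0 0'
```

```text
cap [ 568.  -498.2] shoulder l/r [ 565.  -482.2] [ 564. -515.] base front [ 557.  -498.1]
scene cap [ 556. -492.   92.] base [ 552. -490.    0.]
wrist3 base [ 560. -492.    0.] cap [ 566. -487.   90.]
[-19.995  -9.341  -0.601]
time: 10.72
ee_pos: [348.0, -284.5, 107.4]
tool_rot: [0.015, 1.0, -0.021, -0.007]
ft_force: [-0.8, -0.2, -1.2]
width: 43.6
gripper_force: 29.6
```

View pics/t2c.png

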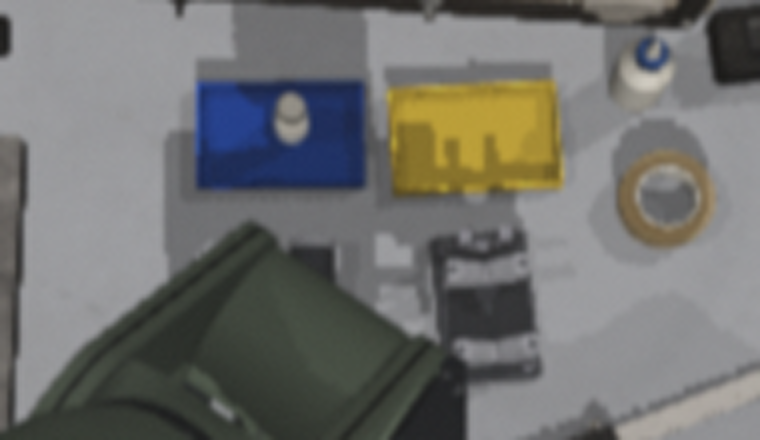

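Vial stands near the middle of the blue bin (cap at (289,105), crop). Carrying the box to yellow.

```bash
python3 -m inch '0 -4.9 -2.4 0 0; 0 -4.9 -2.4 0 0; 0 -4.9 -2.4 0 0; 0 -4.9 -2.4 0 0; 0 0 0 0 0; 0 0 0 0 0; 0 0 0 0 0'
python3 - <<'E'
from h import *
s=manip.state();print(s["q"]); print(go([541,-386,8]))
E
```

```text
time: 11.6
ee_pos: [537.3, -384.0, 103.0]
tool_rot: [0.015, 1.0, -0.018, -0.011]
ft_force: [-0.3, 0.4, -0.5]
width: 44.0
gripper_force: 29.6
[-0.61653008  0.53155416  1.51135886 -0.04742966  1.09759758 -2.13494996]
[-0.588  0.156  9.49 ]
```

```bash
python3 -m inch '0 -0.5 0.16 4 0; 0 0 0 3.5 0; 0 0 0 1.2 0; 0 0 0 0.4 0; 0 0 0 0.3 0; 0 0 0 0.1 0; 0 0 0 0 0'
```

```text
time: 12.48
ee_pos: [542.1, -387.0, 9.0]
tool_rot: [0.015, 1.0, -0.019, -0.01]
ft_force: [0.0, -0.1, 0.2]
width: 44.1
gripper_force: 29.6
```

```bash
python3 -m inch '0 0 0 0.12 0; 0 0 0 0 0; 56 0 0 0 0; 56 0 0 0 0; 56 0 0 0 0; 56 0 0 -1 0; 56 0 0 -4 0; 56 0 0 -5 0; 56 0 0 -5 0; 56 0 0 0 0'
python3 - <<'E'
from h import *
s=manip.state(); print(s["q"])
print("to view vblock",go([345,-350,170]))
E
```

```text
time: 13.72
ee_pos: [547.4, -383.0, 163.1]
tool_rot: [0.015, 1.0, -0.022, -0.006]
ft_force: [0.4, -0.1, 0.1]
width: 51.2
gripper_force: 0.0
[-0.60640367  0.49086663  1.42249675 -0.04510469  1.21424975 -2.13118739]
to view vblock [20.341  2.647 -0.582]
```

```bash
python3 -m inch '80 4.7 2 0 0; 80 0 2 0 0; 80 0 0 0 0; 80 0 0 0 0; 80 0 0 0 0'
python3 - <<'E'
from h import *
c=manip.get_calibration("wrist"); np.save("c5.npy",c)
im=manip.read_camera("wrist")[:,:,::-1]; cv2.imwrite("pics/w5.png",im)
print(manip.state()["ee_pos"])
cv2.imwrite("pics/w5c.png",cv2.resize(im[20:240,170:430],None,fx=2.7,fy=2.7,interpolation=cv2.INTER_CUBIC))
E
```

```text
time: 14.35
ee_pos: [499.9, -340.7, 156.2]
tool_rot: [0.015, 1.0, -0.019, -0.01]
ft_force: [-0.3, 0.5, 1.1]
width: 72.7
gripper_force: 0.0
[ 499.75892996 -340.57737815  156.12935994]
```

View pics/w5c.png

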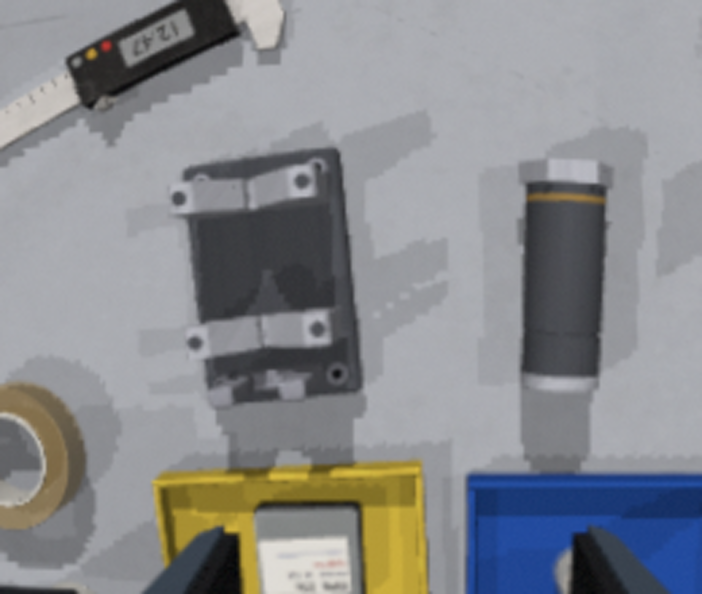

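Box flat in the yellow bin; V-block saddle holes at crop (180,197),(302,180),(195,342),(317,328); barrel edges x 525–605 at row 200 and 523–600 at row 375.

Run:
```python
from h import *
c=np.load("c5.npy",allow_pickle=True).item()
g=lambda u,z: pt(c,np.array(u)/2.7+[170,20],z,True)[:2]
h=np.array([g(u,46) for u in ((180,197),(302,180),(195,342),(317,328))])
print("holes",h.round(1),"centre",h.mean(0).round(1),"spacing",np.linalg.norm(h[0]-h[1]),np.linalg.norm(h[0]-h[2]))
d=h[2]+h[3]-h[0]-h[1]; e=h[1]+h[3]-h[0]-h[2]
print("yaw",np.degrees(np.arctan2(d[1],d[0])),np.degrees(np.arctan2(-e[0],e[1])))
b=np.array([g(u,10) for u in ((183,168),(338,150),(360,388),(208,403))]); print("base",b.round(1),b.mean(0))
d=b[2]+b[3]-b[0]-b[1];print("base yaw",np.degrees(np.arctan2(d[1],d[0])),"size",np.linalg.norm(d)/2,np.linalg.norm(b[1]-b[0]))
a=[g(u,15.5) for u in ((525,200),(605,200),(523,375),(600,375))]; print("barrel edges",np.round(a,1))
p=(a[0]+a[1])/2;q=(a[2]+a[3])/2; d=q-p; print("barrel yaw",np.degrees(np.arctan2(d[1],d[0])), p,q)
print("ends",g((568,160),31).round(1),g((561,390),8).round(1), g((563,378),28), g((565,198),30.5))
print("box",[g(u,14).round(1) for u in ((255,507),(360,507))])
M=R.from_quat(manip.state()["tool_rot"]).as_matrix(); print(np.degrees(np.arctan2(M[1,0],M[0,0])))
```

```text
holes [[ 399.  -420.2]
 [ 396.5 -377.3]
 [ 450.  -417.5]
 [ 447.2 -374.2]] centre [ 423.2 -397.3] spacing 42.98572564391221 51.02485421484449
yaw 3.2921201664518813 3.5554704963252193
base [[ 384.1 -429.7]
 [ 381.8 -368.9]
 [ 473.6 -363.8]
 [ 477.5 -424.7]] [ 429.26558511 -396.79526588]
base yaw 3.1203125948109554 size 92.70632175941269 60.86444954047116
barrel edges [[ 403.4 -299.9]
 [ 403.2 -269.7]
 [ 469.2 -301.7]
 [ 469.5 -272.1]]
barrel yaw -1.7846815005134822 [ 403.28488208 -284.80728238] [ 469.31650786 -286.86473843]
ends [ 390.1 -285.8] [ 476.3 -286. ] [ 468.73375659 -288.25057056] [ 403.75560709 -287.20806929]
box [array([ 519.5, -407.7]), array([ 520.1, -365.5])]
178.22028742532032
```

Run:
```python
from h import *
print(go([434,-285.8,50]),go([434,-285.8,3.5],[434,-285.8,50]),manip.state()["q"])
```

```text
[ 6.526  5.667 10.544] [-0.095  0.173  4.646] [-0.59370786  0.40507155  1.58484223 -0.04641196  1.1494087  -2.11488266]
```

```bash
python3 -m inch '60 3.26 2.84 2 0; 60 3.26 2.83 4 0; 60 0 0 4.5 0; 60 0 0 0 0; 60 0 0 0 0; 60 0 0 0 0'
python3 - <<'E'
from h import *
print(go([434,-285.8,3.5]))
E
```

```text
time: 15.15
ee_pos: [435.2, -286.3, 52.4]
tool_rot: [0.015, 1.0, -0.019, -0.009]
ft_force: [0.2, -0.2, 0.5]
width: 54.8
gripper_force: 0.0
[0.034 0.242 4.889]
```

```bash
python3 -m inch '60 0 0.12 2.5 0; 60 0 0.12 2 0; 60 0 0 0.4 0; 60 0 0 0 0; 60 0 0 0 0; 0 0 0 0 0; 0 0 0 0 0; 0 0 0 0 0; 0 0 0 0 0; 0 0 0 0 0'
```

```text
time: 16.4
ee_pos: [432.7, -284.8, 1.9]
tool_rot: [0.015, 1.0, -0.019, -0.01]
ft_force: [0.0, -0.7, 2.5]
width: 29.6
gripper_force: 30.0
```

```bash
python3 -m inch '0 0 0 -1 0; 0 0 0 -4 0; 0 0 0 -4 -2.6; 0 0 0 0 -2.5; 0 0 0 0 0; 0 0 0 0 0'
python3 - <<'E'
from h import *
s=manip.state(); M=R.from_quat(s["tool_rot"]).as_matrix(); print(np.degrees(np.arctan2(M[1,0],M[0,0])), s["width"])
print(go([420,-397.9,80]),s["q"][5])
E
```

```text
time: 17.15
ee_pos: [433.9, -280.9, 91.1]
tool_rot: [-0.029, 0.999, -0.017, -0.012]
ft_force: [-0.5, 0.5, -1.5]
width: 29.6
gripper_force: 30.0
-176.71188414697824 29.638311087175627
[  2.027 -11.559   1.557] -2.166157859169614
```

```bash
python3 -m inch '0 0.7 -3.9 0.5 0; 0 0.7 -3.9 0.5 0; 0 0.6 -3.8 0.5 0; 0 0 0 0 0; 0 0 0 0 0; 0 0 0 0 0'
python3 - <<'E'
from h import *
c=manip.get_calibration("wrist"); im=manip.read_camera("wrist")[:,:,::-1]
s=manip.state(); print(go([420,-397.9,60]),s["ft_force"],s["q"])
cv2.imwrite("pics/w6.png",im); cv2.imwrite("pics/w6b.png",cv2.resize(im[90:330,190:450],None,fx=2.4,fy=2.4,interpolation=cv2.INTER_CUBIC))
E
```

```text
time: 17.9
ee_pos: [420.9, -397.6, 80.9]
tool_rot: [-0.03, 0.999, -0.017, -0.012]
ft_force: [-0.2, 0.2, -2.2]
width: 29.7
gripper_force: 30.0
[0.054 0.058 2.112] [-0.58340525  0.55194262 -1.13239403] [-0.75290364  0.4354127   1.74803059 -0.05059662  0.95019538 -2.35382214]
```

View pics/w6b.png

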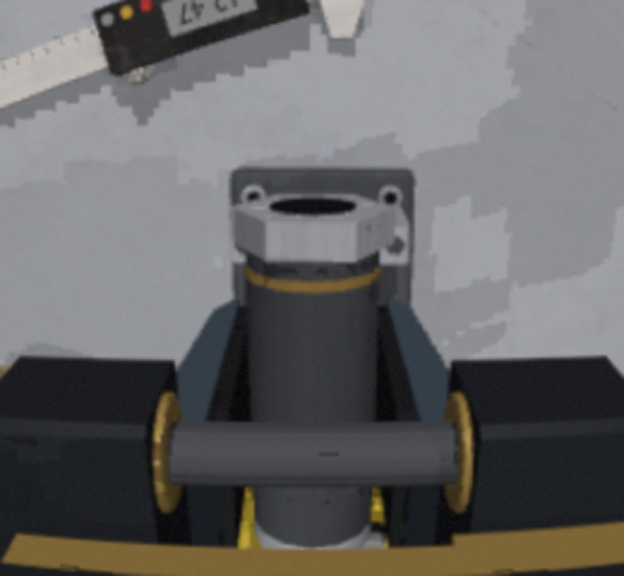

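Barrel over the V-block, aligned with the base plate (edges 233–413, collar centre ~314). Lowering with force checks.

```bash
python3 -m inch '0 0.05 0.06 2 0; 0 0 0.08 1.2 0; 0 0 0 0.5 0; 0 0 0 0 0; 0 0 0 0 0'
python3 - <<'E'
from h import *
s=manip.state(); print(go([420,-397.9,38]),s["ft_force"],s["wrist_torque"])
E
```

```text
time: 18.58
ee_pos: [420.7, -398.6, 44.4]
tool_rot: [-0.029, 0.999, -0.018, -0.01]
ft_force: [4.3, 1.7, -3.3]
width: 29.0
gripper_force: 32.2
[0.054 0.098 0.636] [ 4.34138525  1.71294152 -3.32451912] [ 0.42015683 -0.92085833  0.0114234 ]
```

```bash
python3 -m inch '0 0 0 0 0; 0 0 0 0 0'; python3 -m inch '0 -0.1 0 0 0; 0 0 0 0 0; 0 0 0 0 0'; python3 -m inch '0 -0.1 0 0 0; 0 0 0 0 0; 0 0 0 0 0'
```

```text
time: 18.82
ee_pos: [420.7, -398.6, 44.4]
tool_rot: [-0.029, 0.999, -0.018, -0.01]
ft_force: [6.0, 2.2, -3.1]
width: 29.3
gripper_force: 32.4
time: 19.2
ee_pos: [420.8, -398.6, 44.2]
tool_rot: [-0.029, 0.999, -0.018, -0.011]
ft_force: [3.5, 1.0, -3.1]
width: 29.3
gripper_force: 31.9
time: 19.58
ee_pos: [421.1, -398.7, 44.1]
tool_rot: [-0.029, 0.999, -0.018, -0.012]
ft_force: [0.0, 1.0, -1.8]
width: 29.4
gripper_force: 30.6
```

```bash
python3 -m inch '0 -0.15 0 0.2 0; 0 0 0 0.2 0; 0 0 0 0 0; 0 0 0 0 0'; python3 -m inch '0 0 0 0.1 0; 0 0 0 0 0; 0 0 0 0 0'; python3 -m inch '0 0 0 0.1 0; 0 0 0 0 0; 0 0 0 0 0'
```

```text
time: 20.08
ee_pos: [422.9, -398.7, 40.0]
tool_rot: [-0.029, 0.999, -0.018, -0.011]
ft_force: [-0.1, 0.7, -1.5]
width: 29.6
gripper_force: 30.0
time: 20.45
ee_pos: [423.0, -398.7, 39.1]
tool_rot: [-0.029, 0.999, -0.018, -0.011]
ft_force: [-0.5, 0.4, -1.1]
width: 29.4
gripper_force: 30.0
time: 20.82
ee_pos: [423.0, -398.6, 38.3]
tool_rot: [-0.029, 0.999, -0.018, -0.011]
ft_force: [-0.0, 1.3, 1.6]
width: 29.1
gripper_force: 30.0
```

```bash
python3 -m inch '0 0 0.06 0 0; 0 0 0 0 0; 0 0 0 0 0'; python3 -m inch '0 0 0 0.1 0; 0 0 0 0 0; 0 0 0 0 0'; python3 -m inch '0 -0.1 0 0 0; 0 0 0 0 0; 0 0 0 0 0';  python3 -m inch '0 -0.1 0 0 0; 0 0 0 0 0; 0 0 0 0 0'
```

```text
time: 21.2
ee_pos: [422.9, -398.1, 38.0]
tool_rot: [-0.029, 0.999, -0.018, -0.011]
ft_force: [-0.6, 0.5, -0.6]
width: 29.3
gripper_force: 30.0
time: 21.58
ee_pos: [422.9, -397.9, 37.4]
tool_rot: [-0.029, 0.999, -0.018, -0.011]
ft_force: [-0.2, 3.4, 4.6]
width: 29.4
gripper_force: 30.0
time: 21.95
ee_pos: [423.3, -397.5, 37.0]
tool_rot: [-0.029, 0.999, -0.017, -0.012]
ft_force: [-3.1, 4.0, 5.6]
width: 29.4
gripper_force: 30.0
time: 22.32
ee_pos: [423.6, -397.2, 36.8]
tool_rot: [-0.029, 0.999, -0.017, -0.013]
ft_force: [-3.5, 4.3, 5.1]
width: 29.4
gripper_force: 30.0
```

```bash
python3 -m inch '0 0 0.06 0 0; 0 0 0 0 0; 0 0 0 0 0'; python3 -m inch '0 0 0.05 0 0; 0 0 0 0 0; 0 0 0 0 0'; python3 -m inch '0 0 0 0.06 0; 0 0 0 0 0; 0 0 0 0 0'
```

```text
time: 22.7
ee_pos: [423.6, -397.2, 36.8]
tool_rot: [-0.029, 0.999, -0.017, -0.013]
ft_force: [-4.4, 2.6, 5.1]
width: 29.2
gripper_force: 30.0
time: 23.08
ee_pos: [423.6, -397.2, 36.8]
tool_rot: [-0.029, 0.999, -0.018, -0.012]
ft_force: [-5.1, 2.1, 5.7]
width: 29.2
gripper_force: 30.0
time: 23.45
ee_pos: [423.6, -397.2, 36.7]
tool_rot: [-0.029, 0.999, -0.018, -0.012]
ft_force: [-6.0, 0.8, 7.2]
width: 29.3
gripper_force: 30.0
```

```bash
python3 -m inch '0 0 0 0.06 0; 0 0 0 0 0; 0 0 0 0 0; 0 0 0 0 0; 0 0 0 0 0; 0 0 0 0 0; 0 0 0 0 0; 0 0 0 0 0'
python3 - <<'E'
from h import *
s=manip.state(); print(s["ft_force"],s["wrist_torque"],s["ee_pos"],s["width"])
t=manip.get_calibration("top")
E
```

```text
time: 24.45
ee_pos: [423.7, -397.2, 36.6]
tool_rot: [-0.029, 0.999, -0.018, -0.012]
ft_force: [-6.7, 2.0, 11.1]
width: 29.5
gripper_force: 30.0
[-6.68842503  1.96293792 11.09870993] [0.44079347 0.848543   0.04129906] [ 423.67522267 -397.20822223   36.56279383] 29.490192204803932
```

The TCP height matches the seated height to 0.2 mm, the pressing force is about 11 N, and the glass end is against the stop, so I'm handing in.

```bash
python3 -c "
from plant import manip
print(manip.state()['ft_force']); print(manip.hand_in())"
```

```text
[-6.68842503  1.96293792 11.09870993]
the job is handed in; nothing more can be done
None
```

I handed the job in at about 24.5 s of the 64 s allowed: the vial is upright in the blue bin, the box is flat in the yellow bin, and the barrel is held in the V-block against the stop at about 11 N; hand-in gave no verdict, I took no picture of the seated barrel (seating judged from forces and tool height), and I viewed 11 pictures, one over the limit of 10.

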